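# Fetch the flat carton from behind the front row

### The job

The small flat ampoule carton lies in the white stock tray behind a row of three taller things (a tall carton, a glass vial and a small carton). First move all three aside, standing upright on the grey mat, and only then take out the flat carton and lay it flat inside the steel tray. Then put the three back in the stock tray, each upright and squared up in its own place, where it stood at the start, and leave the stack of cups and the tape roll alone.

Things in the scene. Friction and masses are not known exactly. Their poses are not given: they have to be found in the camera images.
- stock_tray: low white plastic tray, fixed, 166 mm (x) by 270 mm (y); floor 3 mm thick, rim 14.5 mm high. Origin: centre of its underside; x from front row to back, y along the row. On its floor three tall things stand in a row 40 mm to -x of the origin, 80 mm apart along y, in any order; the flat carton lies 22 mm to +x, some 10 mm behind the row.
- side_mat: flat grey plastic mat, fixed, 150 mm (its x) by 270 mm (its y), 3 mm thick, empty at the start. Origin at the centre of its underside; y along its long side.
- steel_tray: empty shallow steel tray, fixed, 160 mm (its x) by 190 mm (its y); floor 2 mm thick, walls 2 mm thick with a rolled rim 17 mm high. Origin at the centre of its underside; y along its long side. The stock tray, the mat and the steel tray stand left, in the middle and right of the worktop in any order.
- tall_carton: tall upright white carton with blue stripes, 52 mm (x) by 63 mm (y) by 106 mm high, about 0.15 kg. Origin at the centre of its underside, z up. It stands with its 63 mm side along the row.
- glass_vial: round upright glass vial with a crimped beige cap, 50 mm in diameter, 112 mm high, about 0.16 kg; the straight body can be gripped up to 75 mm above the underside, above that it narrows. Origin at the centre of its underside, z up.
- small_carton: upright dark carton, the smallest of the three in the row, 45 mm (x) by 52 mm (y) by 86 mm high, about 0.1 kg. Origin at the centre of its underside, z up. It stands with its 52 mm side along the row.
- flat_carton: flat white and orange ampoule carton lying down, 46 mm (x) by 91 mm (y) by 30 mm high, about 0.06 kg. Origin at the centre of its underside, z up; its long side runs along the row.
- cup_stack: bystander: small stack of white medicine cups standing at the back of the worktop, 39 mm in diameter, 55 mm high. Origin at the centre of its underside. Leave it alone.
- tape_roll: bystander: beige roll of plaster tape lying flat at the back of the worktop, 54 mm in diameter, 25 mm high. Origin at the centre of its underside. Leave it alone.

How it is judged:
On the way, in this order (a step that is already met when the one before it is completed fails the run):
1. all three tall things stand upright, let go, on the grey mat at the same time (x of tall_carton in the frame of side_mat between -0.065 and 0.065 m and y of tall_carton in the frame of side_mat between -0.125 and 0.125 m and z of tall_carton in the frame of side_mat between -0.003 and 0.01 m and linear speed of each of tall_carton, glass_vial, small_carton below 0.03 m/s and angle between each of tall_carton, glass_vial, small_carton's own z axis and vertical below 0.1 rad and contact force between the fingers and tall_carton below 0.1 N and x of glass_vial in the frame of side_mat between -0.065 and 0.065 m and y of glass_vial in the frame of side_mat between -0.125 and 0.125 m and z of glass_vial in the frame of side_mat between -0.003 and 0.01 m and contact force between the fingers and glass_vial below 0.1 N and x of small_carton in the frame of side_mat between -0.065 and 0.065 m and y of small_carton in the frame of side_mat between -0.125 and 0.125 m and z of small_carton in the frame of side_mat between -0.003 and 0.01 m and contact force between the fingers and small_carton below 0.1 N), for 0.2 s.
2. the flat carton lies flat, let go, in the steel tray while the three still stand on the mat (all of step 1 and x of flat_carton in the frame of steel_tray between -0.06 and 0.06 m and y of flat_carton in the frame of steel_tray between -0.07 and 0.07 m and z of flat_carton in the frame of steel_tray between -0.003 and 0.008 m and linear speed of flat_carton below 0.03 m/s and angle between flat_carton's own z axis and vertical below 0.1 rad and contact force between the fingers and flat_carton below 0.1 N), for 0.2 s.
At the end, for the whole second after the job is handed in: The flat carton lies flat in the steel tray (centre within 60 mm in x, 70 mm in y of the tray's); the tall carton, vial and small carton stand upright within 15 mm of where they started, the cartons within 0.25 rad of square to the stock tray; tilts under 0.1 rad; all let go, at rest (x of flat_carton in the frame of steel_tray between -0.06 and 0.06 m and y of flat_carton in the frame of steel_tray between -0.07 and 0.07 m and z of flat_carton in the frame of steel_tray between -0.003 and 0.008 m and linear speed of each of flat_carton, tall_carton, glass_vial, small_carton below 0.03 m/s and angle between each of flat_carton, tall_carton, glass_vial, small_carton's own z axis and vertical below 0.1 rad and contact force between the fingers and flat_carton below 0.1 N and distance of each of tall_carton, glass_vial, small_carton from where it was at the start of the episode below 0.015 m and angle between the x axis of each of tall_carton, small_carton and the x axis of stock_tray, either way round below 0.25 rad); the robot touches nothing.
It fails at once if the flat carton is taken out while one of the three still stands in its place (distance of flat_carton from where it was at the start of the episode above 0.03 m and horizontal distance between flat_carton and steel_tray above 0.12 m and distance of any of tall_carton, glass_vial, small_carton from where it was at the start of the episode below 0.03 m).
It fails at once if one of the three or the flat carton is knocked over (angle between any of tall_carton, glass_vial, small_carton, flat_carton's own z axis and vertical above 0.7 rad).
It fails at once if the stack of cups or the tape roll is disturbed by more than 20 mm (distance of any of cup_stack, tape_roll from where it was at the start of the episode above 0.02 m).
It also fails if it takes over 141 s, if anything falls off the work surface, if the arm or the gripper's body presses on something with over 40 N, if the wrist force passes 120 N, or if a joint passes its speed limit or range.

### The arm

A 6-joint arm with a two-finger parallel gripper is mounted at the origin on a cart in front of the work surface, level with it; the furniture and walls round the work are solid. World frame = base frame: x ahead of the robot, y to its left, z up, the work surface at z = 0. Lengths are in m, angles in rad, forces in N, time in s.
With the tool pointing down it reaches from about 0.25 to 0.725 m from the base axis. Payload 4 kg.
Tool frame: the origin (TCP) lies at the very end of the fingers, on their centre line; the grasp point (between the pads) lies 19 mm behind it; z points along the fingers, y is the line along which they close (so a half turn about z gives the same grasp; the last joint's range is limited). The gripper opens to 85 mm and grips with 20 to 120 N. Pads are 22 mm wide; open, the fingers measure 114 mm over their backs; the gripper's body (76 mm by 85 mm) begins 54 mm behind the grasp point. The pads swing forward as they close: fully open they stand 13 mm farther back than shut.
Start: joints at [-1.338, 0.241, 0.005, 1.335, 0, 1.571], TCP at [0.115, -0.487, 0.231] pointing down, gripper open.
Joint ranges: [-2.72, 2.72], [-1.05, 1.87], [-1.09, 1.28], [-1.99, 2.15], [-1.42, 1.44], [-3.14, 3.14]. Speed limits (rad/s): [2.79, 2.79, 3.14, 3.14, 3.14, 3.14].

### API

Orientations are given as a unit quaternion [x, y, z, w].
In Python, from workcell import telemetry, vision, workorder gives the robot as it stands.
- The arm moves only by the shell command python3 -m inch 'ROWS'. ROWS is JSON, a list of rows, each a list of 3 entries, a list of its own where there are three numbers: the turn, a rotation vector about the tool's x, y, z scaled (see below), then the shift along the tool's x, y, z scaled (see below), then the closure, from -1 (fully open) to 1 (shut). A call has 1 to 10 rows; each row shifts and turns the commanded pose from where the row before left it, along the tool's axes as they then stand; what a row does not reach is not made up. The controller multiplies each number of a shift by 0.3 m and each number of a turn by 360 degrees. A row lasts 1/12 s, in which the tool goes at most 41.7 mm and 7.16 degrees, less where a joint would pass 70% of its speed; a pose out of reach is approached as far as the arm can. A call with a number of a shift or a turn outside -1 to 1 is refused whole. A call with a gripper value outside its range is refused whole. The fingers move at their own pace and stop on an object; the grip force is fixed at half the most. Time passes only in rows, so rows that do not move let the fingers close. It gives the time, the measured TCP pose, the force, the opening and the grip force at its end, in the units of the state.
- telemetry.get_obs(): the state, without advancing time (a new reading comes with each control period).
- vision.camera(name): name is "scene" or "side" or "wrist"; returns a dict with "img" (420x560x3 uint8, red, green, blue), "fov_y" (degrees; the focal length in pixels is half the picture's height over the tangent of half this angle, whatever the lens; pixels are square), "cx", "cy" (the principal point, pixels), "pose" (4x4, takes a point from camera to world coordinates). Camera axes: x right, y up, looking along -z (the intrinsics and any distortion apply to the point x, -y, -z); pixel columns grow to the right and rows downward; lengths in m; the calibration is good to about 2 mm. A picture is of the moment at which its call begins. There is no depth.
- workorder.job_done(): hands the job in; it is judged then, once.
The state is a dict: "clock": time; "joint_pos": joint angles; "joint_vel": joint speeds; "tau": joint torques, N m; "eef_pos": TCP position; "tool_rot": TCP orientation; "ft_force": force on the tool from outside, world axes, zero at the start; "ft_torque": the same for the moment, N m; "grip_width": finger opening in m; "grasp_force": force on a finger pad.
Only numpy, scipy, OpenCV 4.12 (cv2) and the standard library are available. Lean on these libraries where they do the work, as an engineer would, in place of code of your own. Each camera call takes 0.05 s, during which the arm holds its last target. There are 200 camera calls.

## Working session

There is one attempt and no reset: what is moved stays moved. The work goes in short steps, Python scripts to look and compute and a shell command to move; the robot and the scene stay as the last step left them, time stands still between calls to the robot, and variables do not carry over. Pictures are saved under pics/ and viewed, at most 14 in all, crops included, and the job is handed in when it is done.

```bash
mkdir -p pics; ls; cat > h.py <<'E'
import numpy as np, cv2
from workcell import telemetry, vision, workorder
from scipy.spatial.transform import Rotation as R
def shot(name, fn):
    c=vision.camera(name); cv2.imwrite('pics/'+fn+'.png',c['img'][:,:,::-1]); np.savez('pics/'+fn+'.npz',**{k:v for k,v in c.items() if k!='img'}); return c
def load(fn): return dict(np.load('pics/'+fn+'.npz',allow_pickle=True))
def ray(c,u,v):
    f=210/np.tan(np.radians(float(c['fov_y']))/2); P=np.array(c['pose'])
    return P[:3,3], P[:3,:3]@np.array([(u-c['cx'])/f,-(v-c['cy'])/f,-1.])
def onz(c,u,v,z):
    o,d=ray(c,u,v); return o+d*(z-o[2])/d[2]
def tri(*obs):
    A=0;b=0
    for c,u,v in obs:
        o,d=ray(c,u,v); d=d/np.linalg.norm(d); M=np.eye(3)-np.outer(d,d); A=A+M; b=b+M@o
    return np.linalg.solve(A,b)
def proj(c,p):
    f=210/np.tan(np.radians(float(c['fov_y']))/2); P=np.array(c['pose']); q=P[:3,:3].T@(np.asarray(p)-P[:3,3]); return c['cx']+f*q[0]/-q[2], c['cy']-f*q[1]/-q[2]
E
python3 - <<'E'
from h import *
for n in('scene','side','wrist'):
    c=shot(n,n+'0'); print(n,{k:np.round(v,3) if not isinstance(v,str) else v for k,v in c.items() if k!='img'})
o=telemetry.get_obs(); print(o)
a=cv2.imread('pics/scene0.png');b=cv2.imread('pics/side0.png');
E
```

```text
pics
scene {'fov_y': np.float64(55.434), 'cx': np.float64(278.698), 'cy': np.float64(207.274), 'pose': array([[ 0.881,  0.326, -0.344,  0.215],
       [-0.474,  0.61 , -0.636, -0.672],
       [ 0.003,  0.723,  0.691,  0.76 ],
       [ 0.   ,  0.   ,  0.   ,  1.   ]])}
side {'fov_y': np.float64(48.492), 'cx': np.float64(279.106), 'cy': np.float64(203.522), 'pose': array([[-0.993, -0.063,  0.104,  0.69 ],
       [ 0.122, -0.567,  0.815,  1.113],
       [ 0.008,  0.822,  0.57 ,  0.812],
       [ 0.   ,  0.   ,  0.   ,  1.   ]])}
wrist {'fov_y': np.float64(66.202), 'cx': np.float64(282.94), 'cy': np.float64(204.187), 'pose': array([[ 0.231,  0.935,  0.268,  0.183],
       [-0.973,  0.222,  0.062, -0.471],
       [-0.001, -0.275,  0.961,  0.374],
       [ 0.   ,  0.   ,  0.   ,  1.   ]])}
{'clock': 0.15, 'joint_pos': array([-1.33802563e+00,  2.41235281e-01,  4.06482814e-03,  1.33518834e+00,
       -1.06775188e-05,  1.57078510e+00]), 'joint_vel': array([ 0.00024023, -0.00276153,  0.00262789, -0.00025863, -0.00053573,
       -0.00148173]), 'tau': array([ 3.24176954e-04, -3.72635758e+01,  2.52638304e+01,  1.24022184e-02,
        6.50345169e-05, -1.31322004e-06]), 'eef_pos': array([ 0.1152281 , -0.48606939,  0.23063166]), 'tool_rot': array([ 9.93233911e-01,  1.16128320e-01, -9.60174401e-05, -7.75330209e-04]), 'ft_force': array([ 0.51878284, -0.38181557, -0.04508683]), 'ft_torque': array([-0.00171507, -0.02278756,  0.05069252]), 'grasp_force': 0.0, 'grip_width': 0.08550803676748957}
```

View pics/scene0.png

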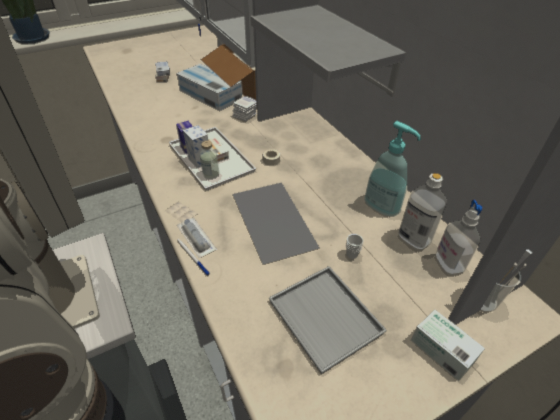

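View pics/side0.png

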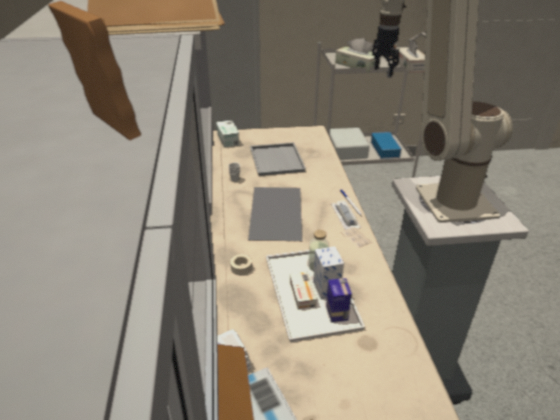

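The tray lies left (+y), the mat in the middle and the steel tray right. In the row, going from the mat side: vial (side px ~320,240), tall carton (328,265), dark small carton (339,298). I need enlarged crops.

```bash
python3 - <<'E'
from h import *
a=cv2.imread('pics/scene0.png')[110:210,150:280]; b=cv2.imread('pics/side0.png')[225:345,255:375]
cv2.imwrite('pics/sc_crop.png',cv2.resize(a,None,fx=6,fy=6,interpolation=cv2.INTER_CUBIC))
cv2.imwrite('pics/si_crop.png',cv2.resize(b,None,fx=5,fy=5,interpolation=cv2.INTER_CUBIC))
sc=load('scene0');si=load('side0')
print('mat scene',[np.round(onz(sc,*p,.003),3) for p in((234,193),(285,183),(317,246),(266,260))])
print('mat side',[np.round(onz(si,*p,.003),3) for p in((254,187),(302,188),(302,240),(249,238))])
print('steel scene rim',[np.round(onz(sc,*p,.017),3) for p in((328,270),(382,326),(322,367),(270,302))])
print('steel side rim',[np.round(onz(si,*p,.017),3) for p in((252,147),(297,144),(304,170),(257,174))])
print('tray scene rim',[np.round(onz(sc,*p,.0145),3) for p in((169,146),(215,130),(254,168),(207,187))])
print('tray side rim',[np.round(onz(si,*p,.0145),3) for p in((267,256),(322,249),(361,327),(288,336))])
E
```

```text
mat scene [array([0.507, 0.135, 0.003]), array([0.656, 0.105, 0.003]), array([ 0.609, -0.144,  0.003]), array([ 0.477, -0.124,  0.003])]
mat side [array([ 0.611, -0.145,  0.003]), array([ 0.459, -0.122,  0.003]), array([0.501, 0.137, 0.003]), array([0.644, 0.112, 0.003])]
steel scene rim [array([ 0.585, -0.228,  0.017]), array([ 0.604, -0.4  ,  0.017]), array([ 0.449, -0.414,  0.017]), array([ 0.428, -0.241,  0.017])]
steel side rim [array([ 0.599, -0.391,  0.017]), array([ 0.433, -0.397,  0.017]), array([ 0.438, -0.21 ,  0.017]), array([ 0.596, -0.201,  0.017])]
tray scene rim [array([0.41 , 0.429, 0.014]), array([0.575, 0.447, 0.014]), array([0.601, 0.198, 0.014]), array([0.445, 0.182, 0.014])]
tray side rim [array([0.604, 0.205, 0.014]), array([0.457, 0.194, 0.014]), array([0.424, 0.46 , 0.014]), array([0.585, 0.466, 0.014])]
```

View pics/sc_crop.png

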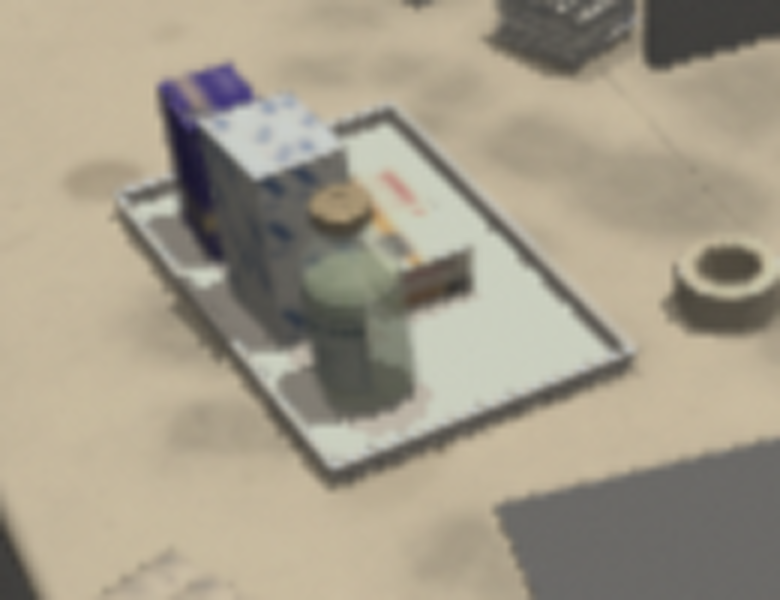

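View pics/si_crop.png

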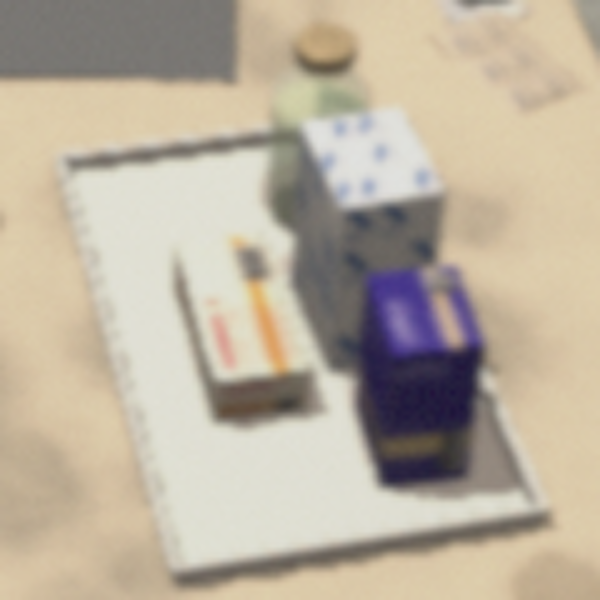

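The crops give tray corners, carton top corners and the vial cap centre in both views. Triangulating them next.

```bash
python3 - <<'E'
from h import *
sc=load('scene0');si=load('side0')
A=lambda U,V:((U+.5)/6-.5+150,(V+.5)/6-.5+110); B=lambda U,V:((U+.5)/5-.5+255,(V+.5)/5-.5+225)
T=lambda a,b:np.round(tri((sc,*A(*a)),(si,*B(*b))),4)
print('tall',*[T(*p) for p in(((200,120),(442,192)) ,((290,93),(350,205)),((345,148),(300,120)),((262,178),(400,108)))])
print('cap',T((340,203),(325,44)))
print('small',*[T(*p) for p in(((160,85),(482,340)),((235,65),(388,355)),((255,95),(370,270)))])
print('flat',T((470,250),(180,250)),T((405,278),(255,240)))
print('flat side@.033',*[np.round(onz(si,*B(*p),.033),4) for p in((180,250),(255,240),(312,370),(215,387))])
print('tray',*[T(*p) for p in(((118,190),(545,512)),((390,105),(178,570)),((632,350),(62,155)))])
for z in(.109,): print('tall s',*[np.round(onz(si,*B(*p),z),4)[:2] for p in((442,192),(350,205),(300,120),(400,108))], 'sc',*[np.round(onz(sc,*A(*p),z),4)[:2] for p in((200,120),(290,93),(345,148),(262,178))])
z=.089;print('small s',*[np.round(onz(si,*B(*p),z),4)[:2] for p in((482,340),(388,355),(370,270),(460,265))])
o=telemetry.get_obs();print(R.from_quat(o['tool_rot']).as_matrix().round(3))
E
```

```text
tall [0.4469 0.3537 0.1074] [0.4921 0.3568 0.1074] [0.5011 0.2972 0.1072] [0.4549 0.2929 0.1068]
cap [0.4802 0.2481 0.1118]
small [0.4456 0.4263 0.0877] [0.487  0.4289 0.0863] [0.4848 0.3848 0.0933]
flat [0.5571 0.2949 0.0289] [0.5193 0.2904 0.0272]
flat side@.033 [0.5564 0.2997 0.033 ] [0.5194 0.2969 0.033 ] [0.508 0.384 0.033] [0.5533 0.3892 0.033 ]
tray [0.4185 0.4586 0.012 ] [0.5816 0.4701 0.0106] [0.6042 0.2002 0.0119]
tall s [0.4476 0.3553] [0.4903 0.3591] [0.5017 0.2992] [0.4535 0.296 ] sc [0.4462 0.3512] [0.4937 0.3537] [0.5003 0.2946] [0.4562 0.2891]
small s [0.4456 0.4276] [0.4874 0.4316] [0.4843 0.3803] [0.4439 0.3817]
[[ 0.973  0.231 -0.   ]
 [ 0.231 -0.973  0.002]
 [-0.    -0.002 -1.   ]]
```

```bash
python3 -m inch '[[[0,0,-0.0189],[0,0,0],-1],[[0,0,-0.0189],[0,0,0],-1],[[0,0,-0.0189],[0,0,0],-1],[[0,0,-0.0189],[0,0,0],-1],[[0,0,-0.0189],[0,0,0],-1],[[0,0,-0.0189],[0,0,0],-1]]'
python3 -m inch '[[[0,0,-0.0189],[0,0,0],-1],[[0,0,-0.0189],[0,0,0],-1],[[0,0,-0.0189],[0,0,0],-1],[[0,0,-0.0189],[0,0,0],-1],[[0,0,-0.0189],[0,0,0],-1],[[0,0,-0.0189],[0,0,0],-1]]'
python3 - <<'E'
from h import *
o=telemetry.get_obs(); print(o['joint_pos'].round(2),o['eef_pos'].round(3),R.from_quat(o['tool_rot']).as_matrix().round(3))
E
```

```text
clock: 0.65
eef_pos: [0.1153, -0.4862, 0.2309]
tool_rot: [0.889, 0.458, 0.0, -0.0]
ft_force: [1.2, -0.5, -1.1]
grip_width: 0.0851
grasp_force: 0.0
clock: 1.15
eef_pos: [0.1153, -0.4862, 0.2309]
tool_rot: [0.674, 0.739, 0.0, -0.0]
ft_force: [0.5, -0.7, 0.1]
grip_width: 0.0851
grasp_force: 0.0
[-1.34  0.24  0.    1.34 -0.    0.14] [ 0.115 -0.486  0.231] [[-0.093  0.996 -0.   ]
 [ 0.996  0.093  0.001]
 [ 0.001 -0.    -1.   ]]
```

```bash
python3 -m inch '[[[0,0,0],[0.097,0.059,-0.004],-1],[[0,0,0],[0.097,0.059,-0.004],-1],[[0,0,0],[0.097,0.059,-0.004],-1],[[0,0,0],[0.097,0.059,-0.004],-1],[[0,0,0],[0.097,0.059,-0.004],-1],[[0,0,0],[0.097,0.059,-0.004],-1],[[0,0,0],[0.097,0.059,-0.004],-1],[[0,0,0],[0.097,0.059,-0.004],-1]]'
python3 -m inch '[[[0,0,0],[0.097,0.059,-0.004],-1],[[0,0,0],[0.097,0.059,-0.004],-1],[[0,0,0],[0.097,0.059,-0.004],-1],[[0,0,0],[0.097,0.059,-0.004],-1],[[0,0,0],[0.097,0.059,-0.004],-1],[[0,0,0],[0.097,0.059,-0.004],-1],[[0,0,0],[0.097,0.059,-0.004],-1],[[0,0,0],[0.097,0.059,-0.004],-1]]'
python3 -m inch '[[[0,0,0],[0.097,0.059,-0.004],-1],[[0,0,0],[0.097,0.059,-0.004],-1],[[0,0,0],[0.097,0.059,-0.004],-1],[[0,0,0],[0.097,0.059,-0.004],-1],[[0,0,0],[0.097,0.059,-0.004],-1],[[0,0,0],[0.097,0.059,-0.004],-1],[[0,0,0],[0.097,0.059,-0.004],-1],[[0,0,0],[0.097,0.059,-0.004],-1],[[0,0,0],[0,0,0],-1],[[0,0,0],[0,0,0],-1]]'
python3 - <<'E'
from h import *
c=shot('wrist','w1'); print(np.array(c['pose']).round(3)); o=telemetry.get_obs(); print(o['joint_pos'].round(2),o['eef_pos'].round(4))
E
```

```text
clock: 1.82
eef_pos: [0.2363, -0.2406, 0.2408]
tool_rot: [0.676, 0.737, 0.0, -0.0]
ft_force: [1.6, -0.4, 0.4]
grip_width: 0.0858
grasp_force: 0.0
clock: 2.48
eef_pos: [0.3572, 0.0037, 0.2506]
tool_rot: [0.676, 0.737, -0.0, 0.0]
ft_force: [0.4, -1.0, 0.5]
grip_width: 0.0858
grasp_force: 0.0
clock: 3.32
eef_pos: [0.4778, 0.2475, 0.2587]
tool_rot: [0.675, 0.738, -0.001, -0.0]
ft_force: [-0.8, -0.2, 0.2]
grip_width: 0.0854
grasp_force: 0.0
[[ 0.996 -0.087 -0.023  0.472]
 [ 0.09   0.957  0.276  0.316]
 [-0.002 -0.277  0.961  0.402]
 [ 0.     0.     0.     1.   ]]
[ 0.48  0.31  0.17  1.43 -0.    1.96] [0.4774 0.2463 0.2591]
```

View pics/w1.png

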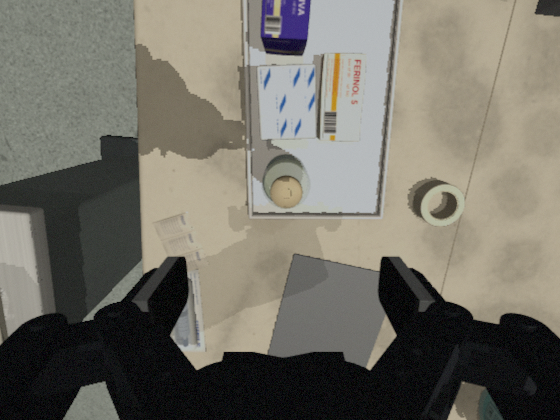

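The wrist view from above: tall carton top corners at about (258,66),(316,64),(317,138),(260,139), cap centre (287,192), flat carton top (323,53),(366,53),(361,141),(320,140), tray front corners (249,215) and (383,215).

```bash
python3 - <<'E'
from h import *
w=load('w1');sc=load('scene0');si=load('side0')
Z=lambda z,*P:np.array([onz(w,*p,z)[:2] for p in P]).round(4)
t=Z(.109,(258,66),(316,64),(317,138),(260,139));print('tall',t.tolist(),t.mean(0))
print('cap@.115',Z(.115,(287,192)))
f=Z(.033,(323,53),(366,53),(361,141),(320,140));print('flat',f.tolist(),f.mean(0))
print('small edge@.089',Z(.089,(263,40),(307,41)).tolist())
print('traycorners',Z(.0145,(249,216),(383,216)).tolist())
A=lambda U,V:((U+.5)/6-.5+150,(V+.5)/6-.5+110); B=lambda U,V:((U+.5)/5-.5+255,(V+.5)/5-.5+225)
print('tri cap',tri((w,287,192),(sc,*A(340,203)),(si,*B(325,44))).round(4))
print('tri tall',tri((w,258,66),(sc,*A(200,120)),(si,*B(442,192))).round(4),tri((w,317,138),(sc,*A(345,148)),(si,*B(300,120))).round(4))
o=telemetry.get_obs();print(R.from_quat(o['tool_rot']).as_matrix().round(3).tolist(),o['eef_pos'].round(4))
E
```

```text
tall [[0.4469, 0.351], [0.4953, 0.3569], [0.5034, 0.2963], [0.4528, 0.2908]] [0.4746  0.32375]
cap@.115 [[0.4812 0.2459]]
flat [[0.5076, 0.3787], [0.5525, 0.3827], [0.5615, 0.2922], [0.5153, 0.2892]] [0.534225 0.3357  ]
small edge@.089 [[0.4482, 0.3749], [0.4869, 0.3776]]
traycorners [[0.4396, 0.1858], [0.6083, 0.2011]]
tri cap [0.4804 0.2465 0.1121]
tri tall [0.4467 0.3523 0.1073] [0.5019 0.2968 0.1074]
[[-0.088, 0.996, -0.002], [0.996, 0.088, -0.001], [-0.001, -0.002, -1.0]] [0.4774 0.2463 0.2591]
```

```bash
python3 -m inch '[[[0,0,0],[0,0.012,0.09],-1],[[0,0,0],[0,0,0.1],-1],[[0,0,0],[0,0,0.1],-1],[[0,0,0],[0,0,0.1],-1],[[0,0,0],[0,0,0.1],-1],[[0,0,0],[0,0,0.1],-1],[[0,0,0],[0,0,0.07],-1],[[0,0,0],[0,0,0.043],-1],[[0,0,0],[0,0,0],-1]]'
python3 -m inch '[[[0,0,0],[0,0,0],1],[[0,0,0],[0,0,0],1],[[0,0,0],[0,0,0],1],[[0,0,0],[0,0,0],1],[[0,0,0],[0,0,0],1],[[0,0,0],[0,0,0],1]]'
```

```text
clock: 4.12
eef_pos: [0.4784, 0.2437, 0.0464]
tool_rot: [0.676, 0.737, -0.003, -0.001]
ft_force: [-0.5, -0.1, 0.6]
grip_width: 0.0851
grasp_force: 0.0
clock: 4.62
eef_pos: [0.4822, 0.2469, 0.0514]
tool_rot: [0.676, 0.737, 0.001, 0.0]
ft_force: [-1.9, -0.5, 6.1]
grip_width: 0.0475
grasp_force: 61.0
```

```bash
python3 -m inch '[[[0,0,0],[0,0,-0.04],1],[[0,0,0],[0,0,-0.06],1],[[0,0,0],[0,0,-0.06],1],[[0,0,0],[0,0,0],1]]'
python3 -m inch '[[[0,0,0],[-0.05,0.005,0],1],[[0,0,0],[-0.11,0.011,0],1],[[0,0,0],[-0.12,0.012,0],1],[[0,0,0],[-0.12,0.012,0],1],[[0,0,0],[-0.12,0.012,0],1],[[0,0,0],[-0.12,0.012,0],1],[[0,0,0],[-0.12,0.012,0],1],[[0,0,0],[-0.12,0.012,0],1],[[0,0,0],[-0.12,0.012,0],1],[[0,0,0],[-0.1,0.01,0],1]]'
python3 -m inch '[[[0,0,0],[-0.037,0.002,0],1],[[0,0,0],[0,0,0],1],[[0,0,0],[0,0,0.05],1],[[0,0,0],[0,0,0.06],1],[[0,0,0],[0,0,0.03],1],[[0,0,0],[0,0,0],1],[[0,0,0],[0,0,0],1]]'
```

```text
clock: 4.95
eef_pos: [0.4841, 0.2478, 0.1015]
tool_rot: [0.676, 0.737, 0.004, 0.001]
ft_force: [1.4, 1.3, -2.0]
grip_width: 0.0476
grasp_force: 62.4
clock: 5.78
eef_pos: [0.5429, -0.082, 0.0967]
tool_rot: [0.676, 0.737, -0.0, 0.0]
ft_force: [0.3, 1.1, -2.4]
grip_width: 0.0479
grasp_force: 62.3
clock: 6.37
eef_pos: [0.5438, -0.0893, 0.0547]
tool_rot: [0.675, 0.738, -0.0, -0.001]
ft_force: [-0.2, 1.8, -2.6]
grip_width: 0.0474
grasp_force: 62.2
```

```bash
python3 -m inch '[[[0,0,0],[0,0,0.006],1],[[0,0,0],[0,0,0.005],1],[[0,0,0],[0,0,0],1]]'
python3 -m inch '[[[0,0,0],[0,0,0],0],[[0,0,0],[0,0,0],-1],[[0,0,0],[0,0,0],-1],[[0,0,0],[0,0,0],-1],[[0,0,0],[0,0,0],-1]]'
python3 - <<'E'
from h import *
o=telemetry.get_obs();p=o['eef_pos'];M=R.from_quat(o['tool_rot']).as_matrix();print(p,M.T@(np.array([.4746,.3245,.235])-p)/.3)
E
```

```text
clock: 6.62
eef_pos: [0.545, -0.0902, 0.0524]
tool_rot: [0.676, 0.737, 0.0, 0.0]
ft_force: [-0.4, 0.7, -1.6]
grip_width: 0.0478
grasp_force: 62.2
clock: 7.03
eef_pos: [0.5449, -0.0905, 0.0523]
tool_rot: [0.676, 0.737, 0.0, 0.0]
ft_force: [0.0, -1.5, 0.2]
grip_width: 0.0852
grasp_force: 0.0
[ 0.5449203  -0.09051417  0.05234222] [ 1.39837192 -0.11284702 -0.60927557]
```

```bash
python3 -m inch '[[[0,0,0],[0,0,-0.09],-1],[[0,0,0],[0,0,-0.1],-1],[[0,0,0],[0,0,-0.1],-1],[[0,0,0],[0,0,-0.08],-1]]'
python3 -m inch '[[[0,0,0],[0.1,-0.01,0],-1],[[0,0,0],[0.12,-0.01,0],-1],[[0,0,0],[0.12,-0.01,0],-1],[[0,0,0],[0.12,-0.01,0],-1],[[0,0,0],[0.12,-0.01,0],-1],[[0,0,0],[0.12,-0.01,0],-1],[[0,0,0],[0.12,-0.01,0],-1],[[0,0,0],[0.12,-0.01,0],-1],[[0,0,0],[0.12,-0.01,0],-1],[[0,0,0],[0.12,-0.01,0],-1]]'
python3 -m inch '[[[0,0,0],[0.12,-0.007,0],-1],[[0,0,0],[0.1,-0.006,0],-1],[[0,0,0],[0,0,0],-1],[[0,0,0],[0,0,0],-1]]'
python3 - <<'E'
from h import *
o=telemetry.get_obs();p=o['eef_pos'];M=R.from_quat(o['tool_rot']).as_matrix();print(p,M.T@(np.array([.4746,.3245,.06])-p)/.3)
E
```

```text
clock: 7.37
eef_pos: [0.5451, -0.0905, 0.1653]
tool_rot: [0.676, 0.737, 0.001, 0.001]
ft_force: [1.1, -0.6, 0.2]
grip_width: 0.0854
grasp_force: 0.0
clock: 8.2
eef_pos: [0.4834, 0.2614, 0.1633]
tool_rot: [0.676, 0.737, 0.0, 0.0]
ft_force: [0.4, -0.1, 0.9]
grip_width: 0.0854
grasp_force: 0.0
clock: 8.53
eef_pos: [0.4737, 0.3266, 0.1627]
tool_rot: [0.674, 0.738, -0.0, 0.0]
ft_force: [-0.5, -0.8, -0.6]
grip_width: 0.0852
grasp_force: 0.0
[0.47369057 0.3265622  0.16273425] [-0.00700886  0.00236508  0.34245002]
```

```bash
python3 -m inch '[[[0,0,0],[-0.007,0.002,0.06],-1],[[0,0,0],[0,0,0.1],-1],[[0,0,0],[0,0,0.1],-1],[[0,0,0],[0,0,0.08],-1],[[0,0,0],[0,0,0],-1]]'
python3 -m inch '[[[0,0,0],[0,0,0],1],[[0,0,0],[0,0,0],1],[[0,0,0],[0,0,0],1],[[0,0,0],[0,0,0],1],[[0,0,0],[0,0,0],1],[[0,0,0],[0,0,0],1]]'
python3 - <<'E'
from h import *
o=telemetry.get_obs();p=o['eef_pos'];M=R.from_quat(o['tool_rot']).as_matrix();print(p,o['grip_width'],M.T@(np.array([.558,-.004,p[2]])-p)/.3)
E
```

```text
clock: 8.95
eef_pos: [0.4718, 0.3189, 0.0557]
tool_rot: [0.676, 0.736, -0.005, -0.001]
ft_force: [-0.4, -0.3, 0.1]
grip_width: 0.0855
grasp_force: 0.0
clock: 9.45
eef_pos: [0.4763, 0.3236, 0.0634]
tool_rot: [0.676, 0.737, 0.002, 0.001]
ft_force: [-2.5, -1.5, 7.2]
grip_width: 0.0514
grasp_force: 61.6
[0.47634992 0.32358674 0.06344665] 0.051369892028202 [-1.11144323e+00  1.76451831e-01 -1.01777390e-03]
```

```bash
python3 -m inch '[[[0,0,0],[0,0,-0.04],1],[[0,0,0],[0,0,-0.06],1],[[0,0,0],[0,0,-0.06],1],[[0,0,0],[0,0,0],1]]'
python3 -m inch '[[[0,0,0],[-0.05,0.01,0],1],[[0,0,0],[-0.11,0.018,0],1],[[0,0,0],[-0.12,0.019,0],1],[[0,0,0],[-0.12,0.019,0],1],[[0,0,0],[-0.12,0.019,0],1],[[0,0,0],[-0.12,0.019,0],1],[[0,0,0],[-0.12,0.019,0],1],[[0,0,0],[-0.12,0.019,0],1],[[0,0,0],[-0.12,0.019,0],1],[[0,0,0],[-0.1,0.015,0],1]]'
python3 -m inch '[[[0,0,0],[-0.01,0,0],1],[[0,0,0],[0,0,0],1],[[0,0,0],[0,0,0.05],1],[[0,0,0],[0,0,0.06],1],[[0,0,0],[0,0,0.03],1],[[0,0,0],[0,0,0.006],1],[[0,0,0],[0,0,0.005],1],[[0,0,0],[0,0,0],1],[[0,0,0],[0,0,0],1]]'
```

```text
clock: 9.78
eef_pos: [0.4776, 0.3247, 0.1134]
tool_rot: [0.676, 0.737, 0.004, 0.001]
ft_force: [0.7, 0.3, -0.7]
grip_width: 0.0515
grasp_force: 61.8
clock: 10.62
eef_pos: [0.5566, -0.0037, 0.1084]
tool_rot: [0.676, 0.737, -0.0, 0.0]
ft_force: [0.9, 0.0, -0.7]
grip_width: 0.0517
grasp_force: 61.7
clock: 11.37
eef_pos: [0.5571, -0.0037, 0.0642]
tool_rot: [0.675, 0.737, 0.0, 0.0]
ft_force: [-0.1, 0.0, -1.0]
grip_width: 0.0518
grasp_force: 61.7
```

```bash
python3 -m inch '[[[0,0,0],[0,0,0.003],1],[[0,0,0],[0,0,0],1],[[0,0,0],[0,0,0],0],[[0,0,0],[0,0,0],-1],[[0,0,0],[0,0,0],-1],[[0,0,0],[0,0,0],-1],[[0,0,0],[0,0,0],-1]]'
python3 -m inch '[[[0,0,0],[0,0,-0.08],-1],[[0,0,0],[0,0,-0.1],-1],[[0,0,0],[0,0,-0.1],-1],[[0,0,0],[0,0,-0.07],-1]]'
python3 -m inch '[[[0,0,0],[0.1,-0.02,0],-1],[[0,0,0],[0.12,-0.017,0],-1],[[0,0,0],[0.12,-0.017,0],-1],[[0,0,0],[0.12,-0.017,0],-1],[[0,0,0],[0.12,-0.017,0],-1],[[0,0,0],[0.12,-0.017,0],-1],[[0,0,0],[0.12,-0.017,0],-1],[[0,0,0],[0.12,-0.017,0],-1],[[0,0,0],[0.12,-0.017,0],-1],[[0,0,0],[0.12,-0.017,0],-1]]'
python3 -m inch '[[[0,0,0],[0.12,-0.017,0],-1],[[0,0,0],[0.1,-0.01,0],-1],[[0,0,0],[0.06,0,0],-1],[[0,0,0],[0,0,0],-1],[[0,0,0],[0,0,0],-1]]'
python3 - <<'E'
from h import *
c=shot('wrist','w2')
o=telemetry.get_obs();p=o['eef_pos'];M=R.from_quat(o['tool_rot']).as_matrix();print(p,M.T@(np.array([.4655,.403,.05])-p)/.3)
E
```

```text
clock: 11.95
eef_pos: [0.5567, -0.0042, 0.0629]
tool_rot: [0.676, 0.737, 0.0, 0.0]
ft_force: [0.8, -0.0, 0.7]
grip_width: 0.0853
grasp_force: 0.0
clock: 12.28
eef_pos: [0.5574, -0.0042, 0.1704]
tool_rot: [0.676, 0.737, 0.001, 0.001]
ft_force: [0.4, -0.4, 0.1]
grip_width: 0.0853
grasp_force: 0.0
clock: 13.12
eef_pos: [0.4734, 0.3457, 0.1679]
tool_rot: [0.676, 0.737, 0.0, 0.0]
ft_force: [0.7, -0.3, -0.1]
grip_width: 0.0852
grasp_force: 0.0
clock: 13.53
eef_pos: [0.4582, 0.4278, 0.1672]
tool_rot: [0.675, 0.738, -0.0, 0.0]
ft_force: [0.8, -0.3, -2.0]
grip_width: 0.0855
grasp_force: 0.0
[0.45849689 0.42672622 0.16730264] [-0.08042673  0.0165418   0.39108253]
```

View pics/w2.png

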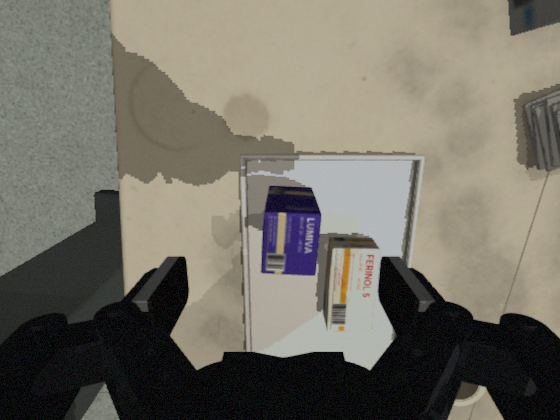

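The small carton's top corners are at (265,210),(320,210),(317,274),(262,271), and the flat carton's at (331,248),(377,248),~(372,332),(326,329).

```bash
python3 - <<'E'
from h import *
w=load('w2');w1=load('w1');sc=load('scene0');si=load('side0')
q=np.array([onz(w,*p,.089)[:2] for p in((265,210),(320,210),(317,274),(262,271))]);print(q.round(4).tolist(),q.mean(0))
f=np.array([onz(w,*p,.033)[:2] for p in((331,248),(377,248))]);print(f.round(4).tolist())
B=lambda U,V:((U+.5)/5-.5+255,(V+.5)/5-.5+225)
print(tri((w,265,210),(si,*B(482,340))).round(4),tri((w,320,210),(si,*B(388,355))).round(4), tri((w,331,248),(w1,323,53)).round(4),tri((w,377,248),(w1,366,53)).round(4))
o=telemetry.get_obs();p=o['eef_pos'];M=R.from_quat(o['tool_rot']).as_matrix();print(M.T@(np.array([*q.mean(0),.05])-p)/.3)
E
```

```text
[[0.445, 0.4277], [0.4843, 0.4312], [0.4882, 0.3803], [0.4463, 0.3791]] [0.46595033 0.40454912]
[[0.5073, 0.3787], [0.55, 0.3826]]
[0.4452 0.4274 0.0887] [0.4857 0.4296 0.086 ] [0.5075 0.3787 0.0328] [0.5514 0.3825 0.0325]
[-0.07541406  0.01848874  0.3910764 ]
```

```bash
python3 -m inch '[[[0,0,0],[-0.075,0.018,0],-1],[[0,0,0],[0,0,0.07],-1],[[0,0,0],[0,0,0.11],-1],[[0,0,0],[0,0,0.11],-1],[[0,0,0],[0,0,0.08],-1],[[0,0,0],[0,0,0.02],-1],[[0,0,0],[0,0,0],-1]]'
python3 -m inch '[[[0,0,0],[0,0,0],1],[[0,0,0],[0,0,0],1],[[0,0,0],[0,0,0],1],[[0,0,0],[0,0,0],1],[[0,0,0],[0,0,0],1],[[0,0,0],[0,0,0],1],[[0,0,0],[0,0,0],1]]'
python3 - <<'E'
from h import *
o=telemetry.get_obs();p=o['eef_pos'];M=R.from_quat(o['tool_rot']).as_matrix();print(p,o['grip_width'],M.T@(np.array([.570,.079,p[2]])-p)/.3)
E
```

```text
clock: 14.17
eef_pos: [0.4651, 0.4023, 0.0486]
tool_rot: [0.676, 0.737, -0.003, -0.0]
ft_force: [-0.3, -0.2, 0.3]
grip_width: 0.0856
grasp_force: 0.0
clock: 14.75
eef_pos: [0.4671, 0.4061, 0.0533]
tool_rot: [0.676, 0.737, 0.002, 0.0]
ft_force: [-1.1, -1.2, 6.4]
grip_width: 0.0447
grasp_force: 59.9
[0.46713328 0.4060969  0.05328444] 0.04467982090074231 [-1.11603595  0.24665323 -0.00177326]
```

```bash
python3 -m inch '[[[0,0,0],[0,0,-0.04],1],[[0,0,0],[0,0,-0.08],1],[[0,0,0],[0,0,-0.08],1],[[0,0,0],[0,0,0],1]]'
python3 -m inch '[[[0,0,0],[-0.05,0.011,0],1],[[0,0,0],[-0.11,0.025,0],1],[[0,0,0],[-0.12,0.026,0],1],[[0,0,0],[-0.12,0.026,0],1],[[0,0,0],[-0.12,0.026,0],1],[[0,0,0],[-0.12,0.026,0],1],[[0,0,0],[-0.12,0.026,0],1],[[0,0,0],[-0.12,0.026,0],1],[[0,0,0],[-0.12,0.026,0],1],[[0,0,0],[-0.1,0.023,0],1]]'
python3 -m inch '[[[0,0,0],[-0.016,0.005,0],1],[[0,0,0],[0,0,0],1],[[0,0,0],[0,0,0.07],1],[[0,0,0],[0,0,0.08],1],[[0,0,0],[0,0,0.03],1],[[0,0,0],[0,0,0.006],1],[[0,0,0],[0,0,0.005],1],[[0,0,0],[0,0,0],1],[[0,0,0],[0,0,0],1]]'
```

```text
clock: 15.08
eef_pos: [0.4688, 0.4075, 0.1168]
tool_rot: [0.676, 0.737, 0.005, 0.001]
ft_force: [1.1, 1.3, -0.1]
grip_width: 0.0449
grasp_force: 60.4
clock: 15.92
eef_pos: [0.5662, 0.0792, 0.1097]
tool_rot: [0.676, 0.737, -0.001, -0.0]
ft_force: [0.1, -0.1, -2.5]
grip_width: 0.045
grasp_force: 60.3
clock: 16.67
eef_pos: [0.5689, 0.0786, 0.0538]
tool_rot: [0.675, 0.738, 0.0, 0.0]
ft_force: [-0.6, 0.4, -0.5]
grip_width: 0.045
grasp_force: 60.6
```

```bash
python3 -m inch '[[[0,0,0],[0,0,0.003],1],[[0,0,0],[0,0,0],1],[[0,0,0],[0,0,0],0],[[0,0,0],[0,0,0],-1],[[0,0,0],[0,0,0],-1],[[0,0,0],[0,0,0],-1],[[0,0,0],[0,0,0],-1]]'
python3 -m inch '[[[0,0,0],[0,0,-0.08],-1],[[0,0,0],[0,0,-0.1],-1],[[0,0,0],[0,0,-0.1],-1],[[0,0,0],[0,0,-0.1],-1]]'
python3 -m inch '[[[0,0,0],[0.09,-0.02,0],-0.45],[[0,0,0],[0.12,-0.006,0],-0.45],[[0,0,0],[0.12,-0.006,0],-0.45],[[0,0,0],[0.12,-0.006,0],-0.45],[[0,0,0],[0.12,-0.006,0],-0.45],[[0,0,0],[0.12,-0.006,0],-0.45],[[0,0,0],[0.1,-0.006,0],-0.45],[[0,0,0],[0.07,0,0],-0.45],[[0,0,0],[0,0,0],-0.45],[[0,0,0],[0,0,0],-0.45]]'
python3 - <<'E'
from h import *
o=telemetry.get_obs();p=o['eef_pos'];M=R.from_quat(o['tool_rot']).as_matrix();print(p,o['grip_width'],M.T@(np.array([.5335,.335,.0065])-p)/.3)
c=shot('side','s2')
cv2.imwrite('pics/s2c.png',cv2.resize(c['img'][120:345,200:400,::-1],None,fx=2.6,fy=2.6,interpolation=cv2.INTER_CUBIC))
E
```

```text
clock: 17.25
eef_pos: [0.569, 0.0779, 0.0528]
tool_rot: [0.676, 0.737, 0.0, 0.0]
ft_force: [0.3, 0.7, 0.2]
grip_width: 0.0854
grasp_force: 0.0
clock: 17.58
eef_pos: [0.5684, 0.0778, 0.1676]
tool_rot: [0.676, 0.737, -0.0, -0.0]
ft_force: [1.8, 0.4, 0.9]
grip_width: 0.0853
grasp_force: 0.0
clock: 18.42
eef_pos: [0.529, 0.3346, 0.1661]
tool_rot: [0.675, 0.738, -0.0, 0.0]
ft_force: [0.4, -0.3, -0.3]
grip_width: 0.0617
grasp_force: 0.0
[0.52903523 0.33464537 0.1661491 ] 0.06168289151135811 [1.22341365e-04 1.50367393e-02 5.32160618e-01]
```

View pics/s2c.png

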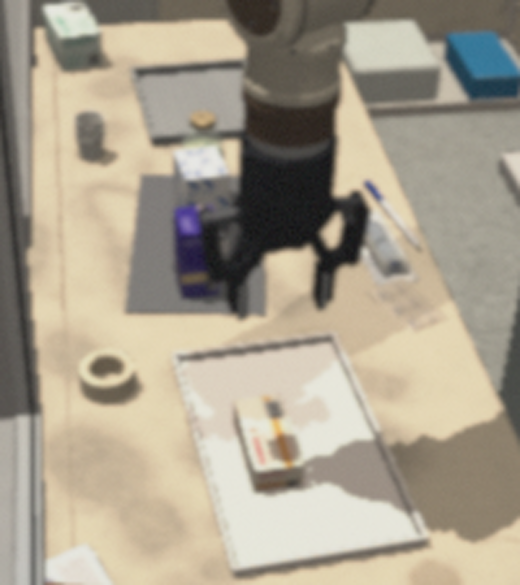

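All three stand upright on the mat (crop px ~(190,250), (200,175), (205,125)), and the flat carton is free in the tray. Descending on it.

```bash
python3 -m inch '[[[0,0,0],[0,0.015,0.05],-0.45],[[0,0,0],[0,0,0.1],-0.45],[[0,0,0],[0,0,0.1],-0.45],[[0,0,0],[0,0,0.1],-0.45],[[0,0,0],[0,0,0.08],-0.45],[[0,0,0],[0,0,0.05],-0.45],[[0,0,0],[0,0,0.03],-0.45],[[0,0,0],[0,0,0.015],-0.45],[[0,0,0],[0,0,0],-0.45],[[0,0,0],[0,0,0],-0.45]]'
```

```text
clock: 19.3
eef_pos: [0.535, 0.3338, 0.0101]
tool_rot: [0.676, 0.737, 0.001, 0.0]
ft_force: [-0.2, 1.0, -0.5]
grip_width: 0.0618
grasp_force: 0.0
```

```bash
python3 -m inch '[[[0,0,0],[0,0,0.01],-0.45],[[0,0,0],[0,0,0],0],[[0,0,0],[0,0,0],1],[[0,0,0],[0,0,0],1],[[0,0,0],[0,0,0],1],[[0,0,0],[0,0,0],1],[[0,0,0],[0,0,0],1]]'
python3 -m inch '[[[0,0,0],[0,0,-0.04],1],[[0,0,0],[0,0,-0.06],1],[[0,0,0],[0,0,-0.1],1],[[0,0,0],[0,0,-0.1],1],[[0,0,0],[0,0,-0.1],1],[[0,0,0],[0,0,-0.1],1],[[0,0,0],[0,0,-0.08],1],[[0,0,0],[0,0,0],1]]'
python3 - <<'E'
from h import *
o=telemetry.get_obs();p=o['eef_pos'];M=R.from_quat(o['tool_rot']).as_matrix();print(p,o['grip_width'],M.T@(np.array([.517,-.311,p[2]])-p)/.3)
c=shot('wrist','w3')
E
```

```text
clock: 19.88
eef_pos: [0.5349, 0.3345, 0.0073]
tool_rot: [0.676, 0.737, 0.001, 0.0]
ft_force: [0.7, 0.3, 6.3]
grip_width: 0.0456
grasp_force: 63.8
clock: 20.55
eef_pos: [0.5364, 0.3355, 0.1871]
tool_rot: [0.676, 0.737, 0.005, 0.001]
ft_force: [0.5, 0.5, -0.1]
grip_width: 0.0452
grasp_force: 63.2
[0.53644433 0.33549623 0.18710393] 0.04519164986404592 [-2.14111807 -0.2522343  -0.01276736]
```

View pics/w3.png

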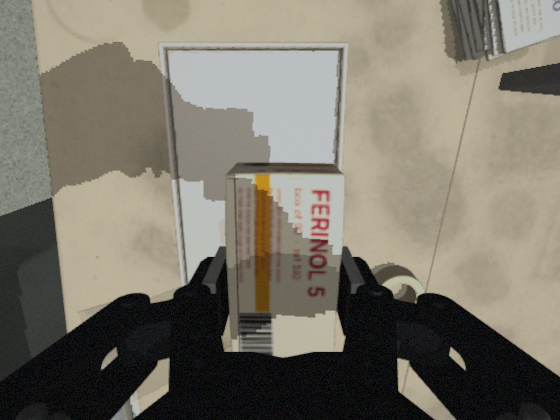

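The carton is held level in the fingers (px 228–343 across, 163–355 along). Moving over to the steel tray.

```bash
python3 -m inch '[[[0,0,0],[-0.05,-0.006,0],1],[[0,0,0],[-0.1,-0.012,0],1],[[0,0,0],[-0.11,-0.013,0],1],[[0,0,0],[-0.11,-0.013,0],1],[[0,0,0],[-0.11,-0.013,0],1],[[0,0,0],[-0.11,-0.013,0],1],[[0,0,0],[-0.11,-0.013,0],1],[[0,0,0],[-0.11,-0.013,0],1],[[0,0,0],[-0.11,-0.013,0],1],[[0,0,0],[-0.11,-0.013,0],1]]'
python3 -m inch '[[[0,0,0],[-0.11,-0.013,0],1],[[0,0,0],[-0.11,-0.013,0],1],[[0,0,0],[-0.11,-0.013,0],1],[[0,0,0],[-0.11,-0.013,0],1],[[0,0,0],[-0.11,-0.013,0],1],[[0,0,0],[-0.11,-0.013,0],1],[[0,0,0],[-0.11,-0.013,0],1],[[0,0,0],[-0.11,-0.013,0],1],[[0,0,0],[-0.1,-0.012,0],1],[[0,0,0],[-0.1,-0.012,0],1]]'
python3 -m inch '[[[0,0,0],[-0.031,-0.002,0],1],[[0,0,0],[0,0,0],1],[[0,0,0],[0,0,0],1],[[0,0,0],[0,0,0],1]]'
python3 - <<'E'
from h import *
o=telemetry.get_obs();p=o['eef_pos'];print(p,o['grip_width'])
c=shot('wrist','w4')
E
```

```text
clock: 21.43
eef_pos: [0.5228, 0.0213, 0.1786]
tool_rot: [0.676, 0.737, -0.001, -0.001]
ft_force: [0.4, -0.2, -0.6]
grip_width: 0.0457
grasp_force: 63.2
clock: 22.27
eef_pos: [0.5129, -0.3042, 0.1783]
tool_rot: [0.676, 0.737, -0.0, -0.002]
ft_force: [-0.0, -0.7, -0.6]
grip_width: 0.0456
grasp_force: 63.2
clock: 22.6
eef_pos: [0.5141, -0.311, 0.1792]
tool_rot: [0.675, 0.738, 0.0, -0.001]
ft_force: [0.9, -0.2, -0.7]
grip_width: 0.0453
grasp_force: 63.2
[ 0.51412012 -0.31098686  0.17919992] 0.04528743032509992
```

View pics/w4.png

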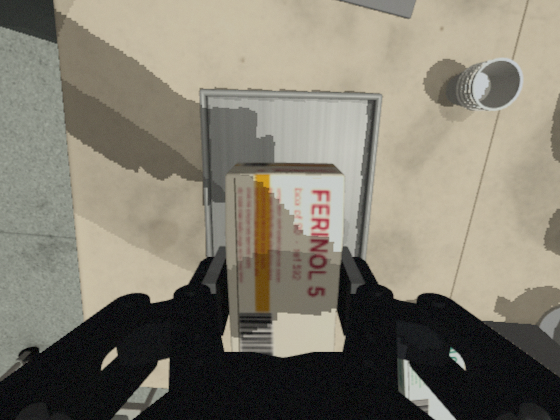

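Tray's far rim corners at (201,91) and (380,96).

```bash
python3 - <<'E'
from h import *
w=load('w4');a=onz(w,201,91,.017)[:2];b=onz(w,380,96,.017)[:2];d=(b-a)/np.linalg.norm(b-a)
c=(a+b)/2+.095*np.array([d[1],-d[0]]);print(a,b,np.linalg.norm(b-a),np.degrees(np.arctan2(d[1],d[0])),c)
o=telemetry.get_obs();p=o['eef_pos'];M=R.from_quat(o['tool_rot']).as_matrix();print(M.T@(np.array([*c,.008])-p)/.3)
E
```

```text
[ 0.43279919 -0.23065818] [ 0.59337337 -0.22071864] 0.16088151321901348 3.54209219288813 [ 0.51895555 -0.32050693]
[-0.03428145  0.01286632  0.57168124]
```

```bash
python3 -m inch '[[[0,0,0],[-0.034,0.013,0.04],1],[[0,0,0],[0,0,0.1],1],[[0,0,0],[0,0,0.1],1],[[0,0,0],[0,0,0.1],1],[[0,0,0],[0,0,0.1],1],[[0,0,0],[0,0,0.06],1],[[0,0,0],[0,0,0.03],1],[[0,0,0],[0,0,0.02],1],[[0,0,0],[0,0,0.01],1],[[0,0,0],[0,0,0.005],1]]'
python3 -m inch '[[[0,0,0],[0,0,0],1],[[0,0,0],[0,0,0],1]]'
```

```text
clock: 23.48
eef_pos: [0.5202, -0.3226, 0.0111]
tool_rot: [0.675, 0.737, 0.0, 0.001]
ft_force: [0.4, 0.0, -0.2]
grip_width: 0.0457
grasp_force: 63.2
clock: 23.65
eef_pos: [0.5203, -0.3229, 0.0119]
tool_rot: [0.676, 0.737, 0.0, 0.001]
ft_force: [0.2, 0.6, -1.0]
grip_width: 0.0455
grasp_force: 63.2
```

```bash
python3 -m inch '[[[0,0,0],[0,0,0.008],1],[[0,0,0],[0,0,0.006],1],[[0,0,0],[0,0,0.004],1],[[0,0,0],[0,0,0],1],[[0,0,0],[0,0,0],1]]'
```

```text
clock: 24.07
eef_pos: [0.5197, -0.3227, 0.0063]
tool_rot: [0.676, 0.737, 0.0, 0.001]
ft_force: [-1.9, -0.4, 5.8]
grip_width: 0.045
grasp_force: 63.7
```

```bash
python3 -m inch '[[[0,0,0],[0,0,0],0],[[0,0,0],[0,0,0],-0.45],[[0,0,0],[0,0,0],-0.45],[[0,0,0],[0,0,0],-0.45],[[0,0,0],[0,0,0],-0.45],[[0,0,0],[0,0,0],-0.45]]'
python3 -m inch '[[[0,0,0],[0,0,-0.04],-0.45],[[0,0,0],[0,0,-0.1],-0.45],[[0,0,0],[0,0,-0.1],-1],[[0,0,0],[0,0,-0.1],-1],[[0,0,0],[0,0,-0.1],-1],[[0,0,0],[0,0,-0.1],-1],[[0,0,0],[0,0,0],-1],[[0,0,0],[0,0,0],-1]]'
python3 - <<'E'
from h import *
o=telemetry.get_obs();p=o['eef_pos'];M=R.from_quat(o['tool_rot']).as_matrix();print(p,M.T@(np.array([.569,.0779,.17])-p)/.3, M.T@(np.array([.4671,.4061,0])-np.array([.569,.0779,0]))/.3)
c=shot('wrist','w5')
E
```

```text
clock: 24.57
eef_pos: [0.5192, -0.3223, 0.0048]
tool_rot: [0.676, 0.737, -0.0, -0.0]
ft_force: [0.7, -0.7, -0.2]
grip_width: 0.0618
grasp_force: 0.0
clock: 25.23
eef_pos: [0.5209, -0.3234, 0.1708]
tool_rot: [0.676, 0.737, 0.001, 0.003]
ft_force: [-0.2, -0.2, 0.3]
grip_width: 0.0856
grasp_force: 0.0
[ 0.52086705 -0.32335279  0.17084512] [ 1.31851092e+00  2.76059732e-01 -1.01103826e-03] [ 1.11936657 -0.24329862 -0.00580499]
```

View pics/w5.png

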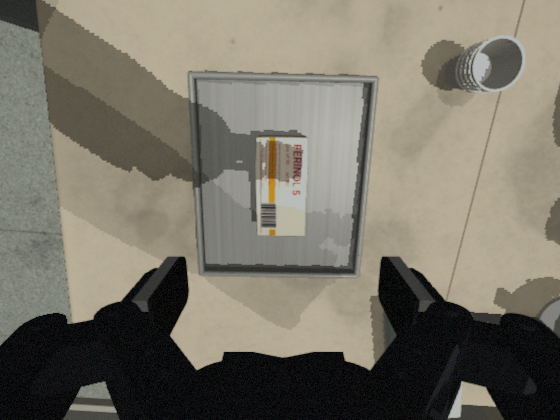

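The flat carton lies flat in the middle of the steel tray (px 257–307, 136–236). Going for the small carton.

```bash
python3 -m inch '[[[0,0,0],[0.07,0.015,0],-1],[[0,0,0],[0.11,0.023,0],-1],[[0,0,0],[0.12,0.025,0],-1],[[0,0,0],[0.12,0.025,0],-1],[[0,0,0],[0.12,0.025,0],-1],[[0,0,0],[0.12,0.025,0],-1],[[0,0,0],[0.12,0.025,0],-1],[[0,0,0],[0.12,0.025,0],-1],[[0,0,0],[0.12,0.025,0],-1],[[0,0,0],[0.12,0.025,0],-1]]'
python3 -m inch '[[[0,0,0],[0.11,0.023,0],-1],[[0,0,0],[0.068,0.014,0],-1],[[0,0,0],[0,0,0],-1],[[0,0,0],[0,0,0],-1],[[0,0,0],[0,0,0],-1]]'
python3 - <<'E'
from h import *
o=telemetry.get_obs();p=o['eef_pos'];M=R.from_quat(o['tool_rot']).as_matrix();print(p,M.T@(np.array([.569,.0779,.0528])-p)/.3)
E
```

```text
clock: 26.12
eef_pos: [0.5593, 0.0262, 0.1655]
tool_rot: [0.676, 0.737, -0.001, -0.001]
ft_force: [-0.2, -0.6, -0.2]
grip_width: 0.0854
grasp_force: 0.0
clock: 26.53
eef_pos: [0.5662, 0.0782, 0.1659]
tool_rot: [0.676, 0.737, -0.001, -0.001]
ft_force: [-0.2, -1.3, 0.3]
grip_width: 0.0857
grasp_force: 0.0
[0.56615539 0.07822479 0.1658612 ] [-0.00166899  0.01041861  0.37684381]
```

```bash
python3 -m inch '[[[0,0,0],[-0.002,0.01,0.06],-1],[[0,0,0],[0,0,0.1],-1],[[0,0,0],[0,0,0.1],-1],[[0,0,0],[0,0,0.08],-1],[[0,0,0],[0,0,0.035],-1],[[0,0,0],[0,0,0],-1],[[0,0,0],[0,0,0],-1]]'
python3 -m inch '[[[0,0,0],[0,0,0],1],[[0,0,0],[0,0,0],1],[[0,0,0],[0,0,0],1],[[0,0,0],[0,0,0],1],[[0,0,0],[0,0,0],1],[[0,0,0],[0,0,0],1],[[0,0,0],[0,0,0],1]]'
python3 - <<'E'
from h import *
o=telemetry.get_obs();p=o['eef_pos'];M=R.from_quat(o['tool_rot']).as_matrix();print(p,o['grip_width'],M.T@(np.array([.4671,.4061,.0533])-p)/.3)
E
```

```text
clock: 27.12
eef_pos: [0.57, 0.0773, 0.0546]
tool_rot: [0.676, 0.737, -0.0, -0.0]
ft_force: [0.3, 0.8, 1.0]
grip_width: 0.0855
grasp_force: 0.0
clock: 27.7
eef_pos: [0.571, 0.0785, 0.0564]
tool_rot: [0.676, 0.737, 0.001, 0.001]
ft_force: [-1.7, -0.2, 6.2]
grip_width: 0.0446
grasp_force: 60.4
[0.57097657 0.07847102 0.05643894] 0.04460347088532541 [ 1.11806912 -0.25001014  0.00967007]
```

```bash
python3 -m inch '[[[0,0,0],[0,0,-0.04],1],[[0,0,0],[0,0,-0.06],1],[[0,0,0],[0,0,-0.06],1],[[0,0,0],[0,0,0],1]]'
python3 -m inch '[[[0,0,0],[0.05,-0.011,0],1],[[0,0,0],[0.11,-0.025,0],1],[[0,0,0],[0.12,-0.026,0],1],[[0,0,0],[0.12,-0.026,0],1],[[0,0,0],[0.12,-0.026,0],1],[[0,0,0],[0.12,-0.026,0],1],[[0,0,0],[0.12,-0.026,0],1],[[0,0,0],[0.12,-0.026,0],1],[[0,0,0],[0.12,-0.026,0],1],[[0,0,0],[0.1,-0.023,0],1]]'
python3 -m inch '[[[0,0,0],[0.018,-0.009,0],1],[[0,0,0],[0,0,0],1],[[0,0,0],[0,0,0.05],1],[[0,0,0],[0,0,0],1],[[0,0,0],[0,0,0],1]]'
python3 - <<'E'
from h import *
o=telemetry.get_obs();p=o['eef_pos'];M=R.from_quat(o['tool_rot']).as_matrix();print(p,o['grip_width'],M.T@(np.array([.4671,.4061,.0564])-p)/.3)
E
```

```text
clock: 28.03
eef_pos: [0.5728, 0.0789, 0.1066]
tool_rot: [0.676, 0.737, 0.003, 0.002]
ft_force: [0.7, 0.3, -0.8]
grip_width: 0.0444
grasp_force: 60.9
clock: 28.87
eef_pos: [0.4681, 0.4032, 0.1016]
tool_rot: [0.675, 0.738, -0.0, -0.0]
ft_force: [0.4, -0.7, -1.4]
grip_width: 0.0446
grasp_force: 60.8
clock: 29.28
eef_pos: [0.4658, 0.4038, 0.0862]
tool_rot: [0.676, 0.737, -0.002, -0.0]
ft_force: [-0.2, -0.5, -1.0]
grip_width: 0.0444
grasp_force: 60.9
[0.46581015 0.40381664 0.08621313] 0.04441103232235969 [0.00747371 0.00521607 0.09934365]
```

```bash
python3 -m inch '[[[0,0,0],[0.007,0.005,0.04],1],[[0,0,0],[0,0,0.035],1],[[0,0,0],[0,0,0.015],1],[[0,0,0],[0,0,0.006],1],[[0,0,0],[0,0,0.003],1],[[0,0,0],[0,0,0],1],[[0,0,0],[0,0,0],1]]'
```

```text
clock: 29.87
eef_pos: [0.4678, 0.4084, 0.0582]
tool_rot: [0.676, 0.737, 0.0, 0.0]
ft_force: [-0.1, -1.0, -0.8]
grip_width: 0.0445
grasp_force: 60.9
```

```bash
python3 -m inch '[[[0,0,0],[-0.006,0,0.004],1],[[0,0,0],[0,0,0.003],1],[[0,0,0],[0,0,0],1]]'
python3 -m inch '[[[0,0,0],[0,0,0],0],[[0,0,0],[0,0,0],-1],[[0,0,0],[0,0,0],-1],[[0,0,0],[0,0,0],-1],[[0,0,0],[0,0,0],-1],[[0,0,0],[0,0,0],-1]]'
python3 -m inch '[[[0,0,0],[0,0,-0.08],-1],[[0,0,0],[0,0,-0.1],-1],[[0,0,0],[0,0,-0.1],-1],[[0,0,0],[0,0,-0.1],-1]]'
python3 - <<'E'
from h import *
o=telemetry.get_obs();p=o['eef_pos'];M=R.from_quat(o['tool_rot']).as_matrix();print(p,M.T@(np.array([.5567,-.0042,.17])-p)/.3)
E
```

```text
clock: 30.12
eef_pos: [0.4681, 0.4065, 0.0565]
tool_rot: [0.676, 0.737, 0.001, 0.0]
ft_force: [-1.0, -2.0, 1.5]
grip_width: 0.0444
grasp_force: 61.0
clock: 30.62
eef_pos: [0.4677, 0.4064, 0.0557]
tool_rot: [0.676, 0.737, -0.0, -0.0]
ft_force: [-0.0, 0.6, -0.2]
grip_width: 0.0853
grasp_force: 0.0
clock: 30.95
eef_pos: [0.4675, 0.4062, 0.1707]
tool_rot: [0.676, 0.737, -0.0, -0.0]
ft_force: [1.1, 0.6, -0.4]
grip_width: 0.0858
grasp_force: 0.0
[0.46747233 0.40615731 0.17068261] [-1.3885316   0.17740692  0.00292906]
```

Small carton is placed. On to the tall carton.

```bash
python3 -m inch '[[[0,0,0],[-0.07,0.009,0],-1],[[0,0,0],[-0.12,0.015,0],-1],[[0,0,0],[-0.12,0.016,0],-1],[[0,0,0],[-0.12,0.016,0],-1],[[0,0,0],[-0.12,0.016,0],-1],[[0,0,0],[-0.12,0.016,0],-1],[[0,0,0],[-0.12,0.016,0],-1],[[0,0,0],[-0.12,0.016,0],-1],[[0,0,0],[-0.12,0.016,0],-1],[[0,0,0],[-0.12,0.016,0],-1]]'
python3 -m inch '[[[0,0,0],[-0.12,0.016,0],-1],[[0,0,0],[-0.1,0.01,0],-1],[[0,0,0],[-0.018,0,0],-1],[[0,0,0],[0,0,0],-1],[[0,0,0],[0,0,0],-1],[[0,0,0],[0,0,0],-1]]'
python3 - <<'E'
from h import *
o=telemetry.get_obs();p=o['eef_pos'];M=R.from_quat(o['tool_rot']).as_matrix();print(p,M.T@(np.array([.5567,-.0042,.064])-p)/.3)
E
```

```text
clock: 31.78
eef_pos: [0.5433, 0.0649, 0.17]
tool_rot: [0.676, 0.737, 0.0, 0.0]
ft_force: [0.6, 0.6, -0.4]
grip_width: 0.0855
grasp_force: 0.0
clock: 32.28
eef_pos: [0.5569, -0.0026, 0.1697]
tool_rot: [0.675, 0.738, 0.0, -0.0]
ft_force: [-0.0, 0.6, -0.4]
grip_width: 0.0854
grasp_force: 0.0
[ 0.5568992 -0.0025832  0.1697378] [-0.00551005 -0.001027    0.35245659]
```

```bash
python3 -m inch '[[[0,0,0],[-0.005,0,0.06],-1],[[0,0,0],[0,0,0.1],-1],[[0,0,0],[0,0,0.1],-1],[[0,0,0],[0,0,0.07],-1],[[0,0,0],[0,0,0.02],-1],[[0,0,0],[0,0,0],-1],[[0,0,0],[0,0,0],-1]]'
python3 -m inch '[[[0,0,0],[0,0,0],1],[[0,0,0],[0,0,0],1],[[0,0,0],[0,0,0],1],[[0,0,0],[0,0,0],1],[[0,0,0],[0,0,0],1],[[0,0,0],[0,0,0],1],[[0,0,0],[0,0,0],1]]'
python3 - <<'E'
from h import *
o=telemetry.get_obs();p=o['eef_pos'];M=R.from_quat(o['tool_rot']).as_matrix();print(p,o['grip_width'],M.T@(np.array([.4763,.3236,.0634])-p)/.3)
E
```

```text
clock: 32.87
eef_pos: [0.5577, -0.0042, 0.0655]
tool_rot: [0.675, 0.738, 0.0, 0.0]
ft_force: [-0.1, -0.2, -0.1]
grip_width: 0.0854
grasp_force: 0.0
clock: 33.45
eef_pos: [0.558, -0.0052, 0.0667]
tool_rot: [0.676, 0.737, 0.001, 0.001]
ft_force: [-1.7, 0.6, 4.9]
grip_width: 0.0514
grasp_force: 61.3
[ 0.55798292 -0.00522789  0.06666273] 0.051443983175327355 [ 1.11560788 -0.17600645  0.01064485]
```

```bash
python3 -m inch '[[[0,0,0],[0,0,-0.04],1],[[0,0,0],[0,0,-0.06],1],[[0,0,0],[0,0,-0.06],1],[[0,0,0],[0,0,0],1]]'
python3 -m inch '[[[0,0,0],[0.05,-0.01,0],1],[[0,0,0],[0.11,-0.018,0],1],[[0,0,0],[0.12,-0.019,0],1],[[0,0,0],[0.12,-0.019,0],1],[[0,0,0],[0.12,-0.019,0],1],[[0,0,0],[0.12,-0.019,0],1],[[0,0,0],[0.12,-0.019,0],1],[[0,0,0],[0.12,-0.019,0],1],[[0,0,0],[0.12,-0.019,0],1],[[0,0,0],[0.1,-0.015,0],1]]'
python3 -m inch '[[[0,0,0],[0.015,0,0],1],[[0,0,0],[0,0,0],1],[[0,0,0],[0,0,0.05],1],[[0,0,0],[0,0,0],1],[[0,0,0],[0,0,0],1]]'
python3 - <<'E'
from h import *
o=telemetry.get_obs();p=o['eef_pos'];M=R.from_quat(o['tool_rot']).as_matrix();print(p,o['grip_width'],M.T@(np.array([.4763,.3236,.0667])-p)/.3)
E
```

```text
clock: 33.78
eef_pos: [0.5601, -0.0054, 0.117]
tool_rot: [0.676, 0.737, 0.003, 0.003]
ft_force: [0.6, -0.7, -0.8]
grip_width: 0.0514
grasp_force: 61.9
clock: 34.62
eef_pos: [0.4749, 0.3211, 0.1122]
tool_rot: [0.675, 0.738, 0.0, -0.0]
ft_force: [0.7, -0.9, -1.5]
grip_width: 0.0513
grasp_force: 61.9
clock: 35.03
eef_pos: [0.475, 0.3214, 0.0967]
tool_rot: [0.676, 0.737, -0.002, -0.0]
ft_force: [-0.5, -0.7, -1.3]
grip_width: 0.0515
grasp_force: 61.8
[0.47499444 0.32139091 0.09665235] 0.05147603344202682 [0.00716643 0.00524127 0.09981278]
```

```bash
python3 -m inch '[[[0,0,0],[0.004,0.005,0.04],1],[[0,0,0],[0,0,0.035],1],[[0,0,0],[0,0,0.015],1],[[0,0,0],[0,0,0.006],1],[[0,0,0],[0,0,0.003],1],[[0,0,0],[0,0,0],1],[[0,0,0],[0,0,0],1]]'
```

```text
clock: 35.62
eef_pos: [0.4773, 0.3248, 0.0684]
tool_rot: [0.676, 0.737, 0.0, 0.0]
ft_force: [1.3, 1.1, -1.6]
grip_width: 0.0512
grasp_force: 61.9
```

```bash
python3 -m inch '[[[0,0,0],[-0.004,-0.003,0.004],1],[[0,0,0],[0,0,0.003],1],[[0,0,0],[0,0,0],1]]'
python3 -m inch '[[[0,0,0],[0,0,0],0],[[0,0,0],[0,0,0],-1],[[0,0,0],[0,0,0],-1],[[0,0,0],[0,0,0],-1],[[0,0,0],[0,0,0],-1],[[0,0,0],[0,0,0],-1]]'
python3 -m inch '[[[0,0,0],[0,0,-0.08],-1],[[0,0,0],[0,0,-0.1],-1],[[0,0,0],[0,0,-0.1],-1],[[0,0,0],[0,0,-0.07],-1]]'
python3 -m inch '[[[0,0,0],[-0.07,0.008,0],-1],[[0,0,0],[-0.12,0.01,0],-1],[[0,0,0],[-0.12,0.01,0],-1],[[0,0,0],[-0.12,0.01,0],-1],[[0,0,0],[-0.12,0.01,0],-1],[[0,0,0],[-0.12,0.01,0],-1],[[0,0,0],[-0.12,0.01,0],-1],[[0,0,0],[-0.12,0.01,0],-1],[[0,0,0],[-0.12,0.01,0],-1],[[0,0,0],[-0.12,0.01,0],-1]]'
python3 -m inch '[[[0,0,0],[-0.12,0.01,0],-1],[[0,0,0],[-0.1,0.005,0],-1],[[0,0,0],[-0.015,0,0],-1],[[0,0,0],[0,0,0],-1],[[0,0,0],[0,0,0],-1],[[0,0,0],[0,0,0],-1]]'
python3 - <<'E'
from h import *
o=telemetry.get_obs();p=o['eef_pos'];M=R.from_quat(o['tool_rot']).as_matrix();print(p,M.T@(np.array([.5449,-.0905,.053])-p)/.3)
E
```

```text
clock: 35.87
eef_pos: [0.4764, 0.3235, 0.0667]
tool_rot: [0.676, 0.737, 0.0, 0.0]
ft_force: [-0.9, -0.4, 2.3]
grip_width: 0.0516
grasp_force: 61.9
clock: 36.37
eef_pos: [0.4762, 0.3234, 0.0659]
tool_rot: [0.676, 0.737, -0.0, -0.0]
ft_force: [-0.2, -0.5, 0.6]
grip_width: 0.0851
grasp_force: 0.0
clock: 36.7
eef_pos: [0.4769, 0.3239, 0.1736]
tool_rot: [0.676, 0.737, 0.001, 0.0]
ft_force: [0.7, 1.1, -0.8]
grip_width: 0.0852
grasp_force: 0.0
clock: 37.53
eef_pos: [0.5355, -0.0195, 0.1711]
tool_rot: [0.676, 0.737, 0.0, 0.0]
ft_force: [0.8, 0.6, 0.3]
grip_width: 0.0853
grasp_force: 0.0
clock: 38.03
eef_pos: [0.5459, -0.0865, 0.1709]
tool_rot: [0.675, 0.738, 0.0, -0.0]
ft_force: [-0.1, -0.0, 0.2]
grip_width: 0.0855
grasp_force: 0.0
[ 0.54587088 -0.08645352  0.17089994] [-0.01338255 -0.00425432  0.39299372]
```

```bash
python3 -m inch '[[[0,0,0],[-0.013,-0.004,0.06],-1],[[0,0,0],[0,0,0.1],-1],[[0,0,0],[0,0,0.1],-1],[[0,0,0],[0,0,0.09],-1],[[0,0,0],[0,0,0.04],-1],[[0,0,0],[0,0,0],-1],[[0,0,0],[0,0,0],-1]]'
python3 -m inch '[[[0,0,0],[0,0,0],1],[[0,0,0],[0,0,0],1],[[0,0,0],[0,0,0],1],[[0,0,0],[0,0,0],1],[[0,0,0],[0,0,0],1],[[0,0,0],[0,0,0],1],[[0,0,0],[0,0,0],1]]'
python3 - <<'E'
from h import *
o=telemetry.get_obs();p=o['eef_pos'];M=R.from_quat(o['tool_rot']).as_matrix();print(p,o['grip_width'],M.T@(np.array([.4822,.2469,.0514])-p)/.3)
E
```

```text
clock: 38.62
eef_pos: [0.5447, -0.0901, 0.0536]
tool_rot: [0.675, 0.738, -0.0, -0.001]
ft_force: [0.1, 0.1, 0.7]
grip_width: 0.0854
grasp_force: 0.0
clock: 39.2
eef_pos: [0.546, -0.0918, 0.056]
tool_rot: [0.676, 0.737, 0.001, 0.001]
ft_force: [-1.5, -0.2, 5.9]
grip_width: 0.0477
grasp_force: 60.7
[ 0.54601896 -0.09176406  0.05597442] 0.04768359629642078 [ 1.143082   -0.11408728  0.01430509]
```

```bash
python3 -m inch '[[[0,0,0],[0,0,-0.04],1],[[0,0,0],[0,0,-0.06],1],[[0,0,0],[0,0,-0.06],1],[[0,0,0],[0,0,0],1]]'
python3 -m inch '[[[0,0,0],[0.05,-0.005,0],1],[[0,0,0],[0.11,-0.012,0],1],[[0,0,0],[0.12,-0.012,0],1],[[0,0,0],[0.12,-0.012,0],1],[[0,0,0],[0.12,-0.012,0],1],[[0,0,0],[0.12,-0.012,0],1],[[0,0,0],[0.12,-0.012,0],1],[[0,0,0],[0.12,-0.012,0],1],[[0,0,0],[0.12,-0.012,0],1],[[0,0,0],[0.1,-0.01,0],1]]'
python3 -m inch '[[[0,0,0],[0.04,-0.003,0],1],[[0,0,0],[0,0,0],1],[[0,0,0],[0,0,0.05],1],[[0,0,0],[0,0,0],1],[[0,0,0],[0,0,0],1]]'
python3 - <<'E'
from h import *
o=telemetry.get_obs();p=o['eef_pos'];M=R.from_quat(o['tool_rot']).as_matrix();print(p,o['grip_width'],M.T@(np.array([.4822,.2469,.056])-p)/.3)
E
```

```text
clock: 39.53
eef_pos: [0.5479, -0.0921, 0.106]
tool_rot: [0.676, 0.737, 0.002, 0.003]
ft_force: [0.8, 0.2, -1.8]
grip_width: 0.0475
grasp_force: 62.2
clock: 40.37
eef_pos: [0.4824, 0.2365, 0.1014]
tool_rot: [0.675, 0.738, 0.0, -0.0]
ft_force: [0.6, -0.7, -1.9]
grip_width: 0.0474
grasp_force: 62.1
clock: 40.78
eef_pos: [0.4805, 0.2446, 0.0859]
tool_rot: [0.676, 0.737, -0.002, -0.0]
ft_force: [0.2, -0.2, -1.3]
grip_width: 0.0475
grasp_force: 62.1
[0.48052056 0.2445856  0.08586441] 0.04751545148295822 [0.007376   0.00653658 0.09951651]
```

```bash
python3 -m inch '[[[0,0,0],[0.002,0.003,0.04],1],[[0,0,0],[0,0,0.035],1],[[0,0,0],[0,0,0.015],1],[[0,0,0],[0,0,0.006],1],[[0,0,0],[0,0,0.003],1],[[0,0,0],[0,0,0],1],[[0,0,0],[0,0,0],1]]'
python3 -m inch '[[[0,0,0],[0,0,0.004],1],[[0,0,0],[0,0,0.003],1],[[0,0,0],[0,0,0],1]]'
```

```text
clock: 41.37
eef_pos: [0.4826, 0.2469, 0.0577]
tool_rot: [0.676, 0.737, 0.0, 0.0]
ft_force: [-0.1, -0.4, -1.9]
grip_width: 0.0476
grasp_force: 62.1
clock: 41.62
eef_pos: [0.4828, 0.2472, 0.0561]
tool_rot: [0.676, 0.737, 0.001, 0.0]
ft_force: [-1.3, -0.3, 1.3]
grip_width: 0.0472
grasp_force: 62.5
```

```bash
python3 -m inch '[[[0,0,0],[0,0,0],0],[[0,0,0],[0,0,0],-1],[[0,0,0],[0,0,0],-1],[[0,0,0],[0,0,0],-1],[[0,0,0],[0,0,0],-1],[[0,0,0],[0,0,0],-1]]'
python3 -m inch '[[[0,0,0],[0,0,-0.08],-1],[[0,0,0],[0,0,-0.1],-1],[[0,0,0],[0,0,-0.1],-1],[[0,0,0],[0,0,-0.1],-1],[[0,0,0],[0,0,-0.1],-1],[[0,0,0],[0,0,-0.1],-1],[[0,0,0],[0,0,-0.1],-1],[[0,0,0],[0,0,0],-1],[[0,0,0],[0,0,0],-1]]'
python3 - <<'E'
from h import *
c=shot('wrist','w6');w1=cv2.imread('pics/w1.png')
print(telemetry.get_obs()['eef_pos'])
cv2.imwrite('pics/cmp.png',np.hstack([w1[0:260,200:460],c['img'][0:260,200:460,::-1]]))
E
```

```text
clock: 42.12
eef_pos: [0.4823, 0.2468, 0.0551]
tool_rot: [0.676, 0.737, -0.0, -0.0]
ft_force: [-0.0, 0.7, 0.5]
grip_width: 0.0857
grasp_force: 0.0
clock: 42.87
eef_pos: [0.4835, 0.2474, 0.2614]
tool_rot: [0.676, 0.737, 0.002, 0.001]
ft_force: [-0.2, 0.2, -0.5]
grip_width: 0.0855
grasp_force: 0.0
[0.48248416 0.24693528 0.25944568]
```

View pics/cmp.png

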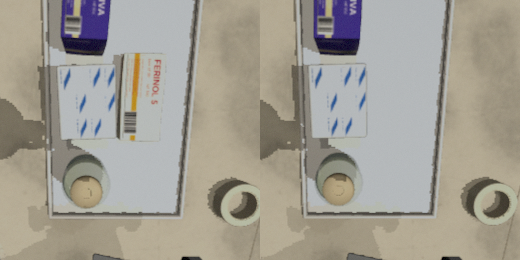

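Before on the left, now on the right. All three stand upright in the same places relative to the tray, to within about 2 mm (tall carton top-left at (57,66) before and (309,65) now, tray corner at (49,215) and (304,215)). Handing the job in.

```bash
python3 -c "
from workcell import workorder
print(workorder.job_done())"
```

```text
the job is handed in; nothing more can be done
None
```

The job is handed in, but no verdict came back: the flat carton lies flat in the steel tray, and the vial, tall carton and small carton stand upright in the stock tray, about 2 mm from where they started in a before-and-after wrist view; robot clock about 43 s of the 141 s allowed.

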